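# Lock the bearing nest's collar

## Robot

A 7-joint arm with a two-finger parallel gripper is mounted at the origin on a cart in front of the work surface, level with it; the furniture and walls round the work are solid. World frame = base frame: x ahead of the robot, y to its left, z up, the work surface at z = 0. Lengths are in m, angles in rad, forces in N, time in s.
With the tool pointing down it reaches from about 0.4 to 0.85 m from the base axis. Payload 10.4 kg.
Tool frame: the origin (TCP) lies at the very end of the fingers, on their centre line; the grasp point (between the pads) lies 19 mm behind it (r.pinch_z is the distance from the TCP to the grasp point, in m); z points along the fingers, y is the line along which they close (so a half turn about z gives the same grasp; the last joint's range is limited). The gripper opens to 87 mm and grips with 3 to 60 N. Pads are 19 mm wide; open, the fingers measure 117 mm over their backs; the gripper's body (75 mm by 190 mm) begins 51 mm behind the grasp point.
Start: joints at [1.218, 0.332, -0.065, 1.46, 0.022, 1.35, -0.088], TCP at [0.202, -0.591, 0.223] pointing down, gripper open.
Joint ranges: [-2.6, 2.6], [-0.5, 2.12], [-1.47, 1.34], [0.16, 2.42], [-1.27, 4.41], [0.06, 2.06], [-2.6, 2.6]. Speed limits (rad/s): [2.22, 2.22, 2.79, 2.79, 3.14, 3.14, 3.14].

## Interface

Orientations are given as a unit quaternion [x, y, z, w].
In Python, from bench import sensors, vision, r gives the robot as it stands.
- The arm moves only by the shell command python3 -m crank 'ROWS' [OPENING] [FORCE]. ROWS is JSON, a list of rows, each a list of 2 entries, a list of its own where there are three numbers: the shift along the tool's x, y, z normalised to -1 to 1, where 1 is 3 cm, then the turn about the tool's z normalised to -1 to 1, where 1 is 8 degrees. A call has 1 to 12 rows; each row shifts and turns the commanded pose from where the row before left it, along the tool's axes as they then stand; what a row does not reach is not made up. A row lasts 1/8 s, in which the tool goes at most 62.5 mm and 10.7 degrees, less where a joint would pass 70% of its speed; a pose out of reach is approached as far as the arm can. A call with a number of a shift or a turn outside -1 to 1 is refused whole. A call with a gripper value outside its range is refused whole. OPENING is the opening, from 0 (shut) to 1 (fully open), set as the call begins (- or left out, the last holds). The fingers move at their own pace and stop on an object; FORCE is the grip in N (left out, the last holds). Time passes only in rows, so rows that do not move let the fingers close. It gives the time, the measured TCP pose, the force, the opening and the grip force at its end, in the units of the state.
- sensors.read_state(): the state, without advancing time (a new reading comes with each control period).
- vision.camera(name): name is "side" or "top"; returns the picture (400x640x3 uint8, red, green, blue); there is no depth.
- vision.camera_model(name): a dict with "vertical_fov" (degrees; the focal length in pixels is half the picture's height over the tangent of half this angle, whatever the lens; pixels are square), "cx", "cy" (the principal point, pixels), "camera_from_world" (4x4, takes a point from world to camera coordinates). Camera axes: x right, y down, z forward; pixel columns grow to the right and rows downward; lengths in m; the calibration is good to about 2 mm. A picture is of the moment at which its call begins. camera_model takes no time and is no camera call.
- r.close_job(): hands the job in; it is judged then, once.
The state is a dict: "time": time; "joint_positions": joint angles; "joint_vel": joint speeds; "joint_torque": joint torques, N m; "ee_pos": TCP position; "eef_rot": TCP orientation; "ft_force": force on the tool from outside, world axes, zero at the start; "torque": the same for the moment, N m; "width": finger opening in m; "grip_force": force on a finger pad.
Only numpy, scipy, OpenCV 4.12 (cv2) and the standard library are available. Lean on these libraries where they do the work, as an engineer would, in place of code of your own. Each camera call takes 0.05 s, during which the arm holds its last target. There are 200 camera calls.

## Task

Two lock-ring fixtures are bolted to the bench. On the one that holds the ball bearing (blue), turn the collar clockwise (seen from above) by its lever knob until the lever points at the red locked mark, not past it, then let go. Leave the collar of the other fixture, with the gear (green), as it is.

Things in the scene. Friction and masses are not known exactly. Their poses are not given: they have to be found in the camera images.
- bearing_fixture: Fixture bolted to the bench: dark steel base plate 150 x 170 x 10 mm with a round blue body and a blue collar 83 mm across whose top is 57 mm above the bench; a ball bearing (52 mm) lies inside the collar. Origin: on the collar's upright turning axis, at bench height. Its x and y axes are level and turn with the fixture, z is up; the lever side of the plate looks to its -x, which looks along world -x to within 20 degrees. Either fixture may stand left or right.
- bearing_collar (a joint): Turn of the blue collar in rad, growing clockwise seen from above; 0 at the open stop (white mark), 1.20 when the lever points at the red locked mark, 1.55 at the far stop, beyond the mark. It starts between 0 and 0.4, turns with stiff friction (about 0.2 N m, some 3 N at the knob) and stays where it is left.
- bearing_knob (a point): Middle of the grip of the black upright knob at the end of the collar's steel lever, 80 mm above the bench. The knob is round, 18 mm across, upright, its grip reaches from 57 to 98 mm above the bench, and its centre runs round the collar's axis at a radius of 62 mm. It is fixed to the lever (does not spin on it); nothing on the fixture other than the knob is higher than 60 mm.
- bearing_lock_mark (a point): Red locked mark (18 x 9 mm bar) painted on the bearing fixture's base plate, 83 mm from the collar's axis, on the ray from the axis along which the lever must point. The open position has a thinner white mark.
- gear_knob (a point): The same black knob on the other fixture, green, which holds a spur gear; same point, 80 mm above the bench. Leave alone.

How it is judged:
By the outcome, as a careful person would: the job done as asked, in the order asked, and still so for the second after the job is handed in, with the robot touching nothing.
It also fails if it takes over 32 s, if anything falls off the work surface, if the arm or the gripper's body presses on something with over 40 N, if the wrist force passes 120 N, or if a joint passes its speed limit or range.

## Working session

There is one attempt and no reset: what is moved stays moved. The work goes in short steps, Python scripts to look and compute and a shell command to move; the robot and the scene stay as the last step left them, time stands still between calls to the robot, and variables do not carry over. Pictures are saved under pics/ and viewed, at most 10 in all, crops included, and the job is handed in when it is done.

```bash
ls; mkdir -p pics
python3 - <<'E'
from bench import sensors, vision, r
import cv2
for n in("top","side"):
    im=vision.camera(n); cv2.imwrite(f"pics/{n}0.png",im[:,:,::-1])
    m=vision.camera_model(n); print(n,m)
s=sensors.read_state(); print(s["time"],s["ee_pos"],s["eef_rot"],s["width"],r.pinch_z)
E
```

```text
pics
top {'vertical_fov': 43.2152988086941, 'cx': 314.0623624885094, 'cy': 202.73205500416168, 'camera_from_world': array([[ 0.01370149, -0.99985843, -0.00976669, -0.05875065],
       [-0.99831391, -0.01312802, -0.05654204,  0.59354503],
       [ 0.05640581,  0.01052493, -0.99835245,  1.37235213],
       [ 0.        ,  0.        ,  0.        ,  1.        ]])}
side {'vertical_fov': 54.04192938965444, 'cx': 319.85680489943127, 'cy': 199.89399349932725, 'camera_from_world': array([[-0.96078708, -0.2771909 , -0.00730665,  0.54996965],
       [-0.10822594,  0.39912813, -0.91048552,  0.15261646],
       [ 0.25529459, -0.87399196, -0.4134764 ,  0.88229321],
       [ 0.        ,  0.        ,  0.        ,  1.        ]])}
0.1 [ 0.20225954 -0.59100179  0.22183803] [ 9.86433951e-01  1.64157410e-01 -1.46030824e-04 -6.19307762e-04] 0.08677490973949725 0.0187
```

View pics/top0.png

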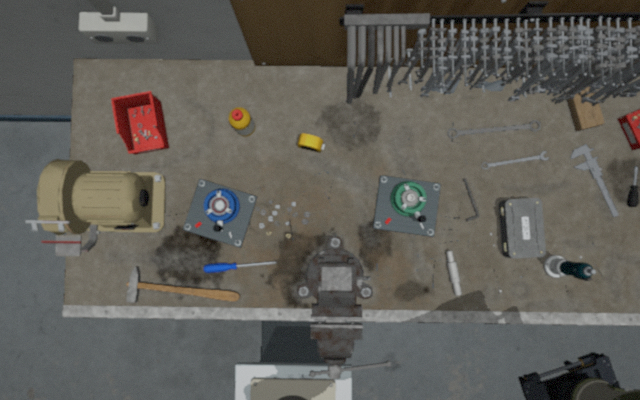

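View pics/side0.png

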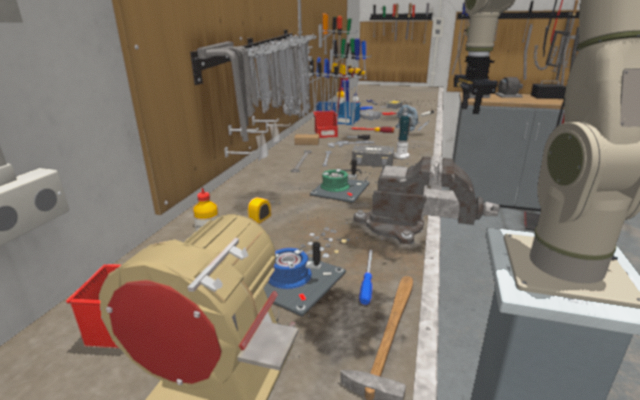

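The top view shows the blue fixture at about (220,206). Its knob is near (217,228), the red mark near (198,225) and the white mark near (231,236). The green fixture is at (409,198), and the vise, at about (335,270), lies between the arm and the blue fixture.

```bash
cat > h.py <<'E'
import numpy as np, cv2
from bench import sensors, vision, r
def cam(n):
    m=vision.camera_model(n); return m, 200/np.tan(np.radians(m["vertical_fov"]/2)), np.array(m["camera_from_world"])
def ray(n,u,v,z):
    m,f,T=cam(n); R=T[:3,:3]; c=-R.T@T[:3,3]
    d=R.T@np.array([(u-m["cx"])/f,(v-m["cy"])/f,1]); return c+d*(z-c[2])/d[2]
def proj(n,p):
    m,f,T=cam(n); q=T[:3,:3]@p+T[:3,3]; return m["cx"]+f*q[0]/q[2], m["cy"]+f*q[1]/q[2]
def tri(pairs):
    A=[];b=[]
    for n,u,v in pairs:
        m,f,T=cam(n); a=(u-m["cx"])/f; e=(v-m["cy"])/f
        for k,w in((a,0),(e,1)):
            A.append(T[w,:3]-k*T[2,:3]); b.append(k*T[2,3]-T[w,3])
    return np.linalg.lstsq(np.array(A),np.array(b),rcond=None)[0]
E
python3 - <<'E'
from h import *
im=cv2.imread("pics/top0.png"); c=im[170:255,175:265]
hsv=cv2.cvtColor(im,cv2.COLOR_BGR2HSV).astype(int); H,S,V=hsv[...,0],hsv[...,1],hsv[...,2]
def roi(mk,a=(170,255,175,265)):
    o=np.zeros(mk.shape,np.uint8); o[a[0]:a[1],a[2]:a[3]]=mk[a[0]:a[1],a[2]:a[3]]; return o
def cen(mk):
    n,l,s,ct=cv2.connectedComponentsWithStats(mk); return [(s[i,4],ct[i].round(2)) for i in range(1,n) if s[i,4]>2]
bl=roi((H>100)&(H<130)&(S>120)&(V>60)); print("blue",cen(bl))
pts=cv2.findNonZero(bl); 
k=cv2.convexHull(max(cv2.findContours(bl,0,1)[0],key=cv2.contourArea)); print(cv2.minEnclosingCircle(k),cv2.fitEllipse(k))
red=roi(((H<8)|(H>172))&(S>120)&(V>80)); print("red",cen(red))
print("dark",cen(roi(V<35)))
print("white",cen(roi((V>150)&(S<60))))
s=cv2.imread("pics/side0.png")[225:330,240:370]
A=cv2.resize(c,None,fx=6,fy=6,interpolation=cv2.INTER_CUBIC); cv2.imwrite("pics/c.png",A)
cv2.imwrite("pics/s.png",cv2.resize(s,None,fx=5,fy=5,interpolation=cv2.INTER_CUBIC))
E
```

```text
blue [(np.int32(415), array([227.36, 207.12])), (np.int32(109), array([208.51, 199.06]))]
((221.47154235839844, 205.82521057128906), 17.62331771850586) ((221.66123962402344, 205.77886962890625), (34.15261459350586, 34.86052703857422), 45.43575668334961)
red [(np.int32(22), array([197.64, 224.27]))]
dark [(np.int32(13), array([219.  , 228.15])), (np.int32(6), array([201.17, 237.17])), (np.int32(9), array([206.  , 239.67])), (np.int32(11), array([212.64, 241.55]))]
white [(np.int32(17), array([218.76, 194.24])), (np.int32(62), array([219.27, 204.9 ])), (np.int32(18), array([209.67, 210.78])), (np.int32(12), array([227.25, 209.58])), (np.int32(13), array([219.77, 222.23])), (np.int32(3), array([261.33, 226.33])), (np.int32(8), array([230. , 234.5]))]
```

View pics/c.png

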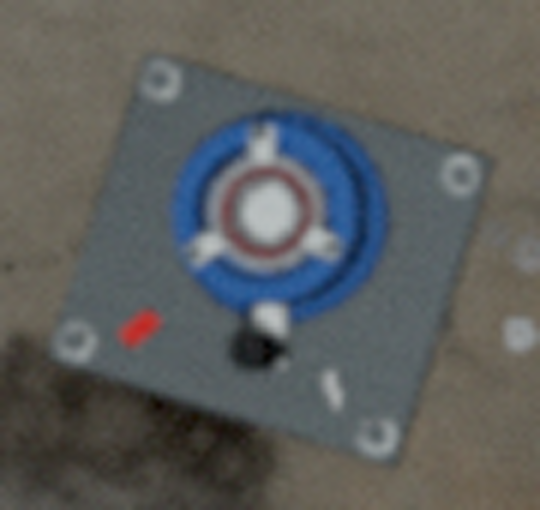

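View pics/s.png

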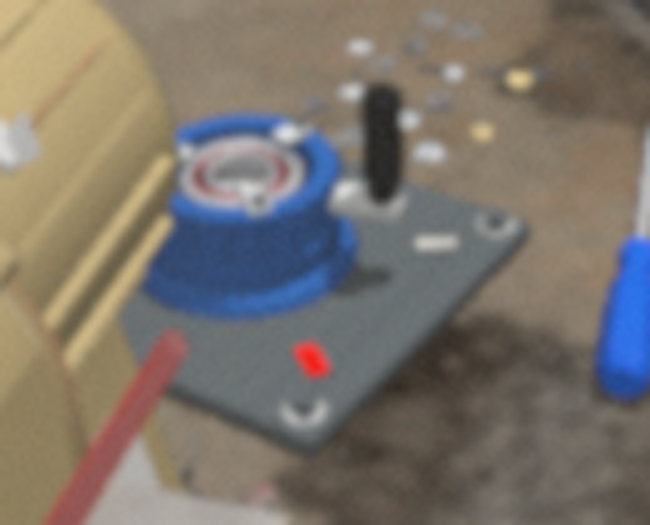

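The crop shows the bearing at about (219.5,205) and the knob at about (217.5,227.5). The red mark is at (197.6,224.3) and the white mark at (230,234.5). In the side view the knob stands from (316.5,242) to about (316.5,264), and the red mark is at about (302.5,297).

Run:
```python
from h import *
im=cv2.imread("pics/side0.png"); hsv=cv2.cvtColor(im,cv2.COLOR_BGR2HSV).astype(int); H,S,V=hsv[...,0],hsv[...,1],hsv[...,2]
mk=np.zeros(V.shape,np.uint8); mk[238:266,308:326]=(V<50)[238:266,308:326]
ys,xs=np.nonzero(mk); print("side knob",xs.mean(),ys.min(),ys.max(),ys.mean())
mr=np.zeros(V.shape,np.uint8); mr[290:305,295:310]=(((H<8)|(H>172))&(S>150))[290:305,295:310]; y2,x2=np.nonzero(mr); print("side red",x2.mean(),y2.mean())
red=ray("top",197.64,224.27,.01); wh=ray("top",230,234.5,.01); print("red",red,ray("side",x2.mean(),y2.mean(),.01),"white",wh)
scr=[ray("top",175+u/6-.4,170+v/6-.4,.012)[:2] for u,v in((162,80),(460,175),(378,436),(76,342))]; print("screws",scr,np.mean(scr,0))
# axis from red+white rays, both 83 mm, 1.2 rad apart
mid=(red+wh)[:2]/2; d=(wh-red)[:2]; L=np.hypot(*d); print("chord",L,"expect",2*.083*np.sin(.6))
n=np.array([-d[1],d[0]])/L; n*=np.sign(n[0]); ax=mid+n*.083*np.cos(.6); print("axis marks",ax)
print("axis bearing",ray("top",219.3,204.7,.055), "side", ray("side",240+243/5-.4,225+168/5-.4,.055))
k=tri([("top",217.4,227.2),("side",xs.mean(),ys.mean())]); print("knob",k, "top z.08",ray("top",217.4,227.2,.08),"side z.08",ray("side",xs.mean(),ys.mean(),.08))
for nm,p in(("red",red),("wh",wh),("k",k)):
  for a in (ax,ray("top",219.3,204.7,.055)[:2]):
    v=p[:2]-a; print(nm,np.hypot(*v),np.degrees(np.arctan2(v[1],v[0]))%360)
print("vise top pts", ray("top",335,240,.2),"grinder",ray("top",150,190,.2),ray("top",165,190,.0))
```

```text
side knob 316.0 244 263 253.6590909090909
side red 301.84615384615387 296.53846153846155
red [0.53081941 0.2701354  0.01      ] [0.5326413  0.26696825 0.01      ] white [0.5038483  0.17993179 0.01      ]
screws [array([0.64539395, 0.26171806]), array([0.60322959, 0.12298487]), array([0.48283179, 0.15814318]), array([0.52398776, 0.29816345])] [0.56386078 0.21025239]
chord 0.09414951883873006 expect 0.09373065058357588
axis marks [0.58296568 0.20540951]
axis bearing [0.58348879 0.20255475 0.055     ] side [0.58127639 0.20834211 0.055     ]
knob [0.52246376 0.2024547  0.07253167] top z.08 [0.52310136 0.2011393  0.08      ] side z.08 [0.51829957 0.21366519 0.08      ]
red 0.0831184351373749 128.85658213476285
red 0.08568084838368735 127.93128281064995
wh 0.08311843513737491 197.84982280643672
wh 0.08279134093981974 195.8579175810886
k 0.060574035258392285 182.79601174517725
k 0.061025115833235354 180.09394155555918
vise top pts [ 0.4958989  -0.10366414  0.2       ] grinder [0.6093127  0.34104314 0.2       ] [0.62537763 0.36654717 0.        ]
```

Axis is at about (0.583, 0.205) and the knob at (0.522, 0.204). The lever points at about 182°, the red mark at about 128.5° and the white mark at about 197.5°. First I raise the tool and swing it out.

```bash
python3 -m crank '[[[0,0,-1],0],[[0,0,-1],0],[[0,0,-1],0],[[0,0,-1],0],[[0.5,-0.2,-1],0],[[1,-0.36,0],0],[[1,-0.36,0],0],[[1,-0.36,0],0],[[1,-0.36,0],0],[[1,-0.36,0],0],[[1,-0.36,0],0],[[1,-0.36,0],0]]'; python3 -m crank '[[[1,-0.36,0],0],[[1,-0.36,0],0],[[1,-0.36,0],0],[[1,-0.36,0],0],[[0.6,-0.6,0],0],[[0.4,-1,0],0],[[0.4,-1,0],0],[[0.4,-1,0],0],[[0.4,-1,0],0],[[0.4,-1,0],0],[[0.4,-1,0],0],[[0.4,-1,0],0]]'
```

```text
time: 1.6
ee_pos: [0.3895, -0.4405, 0.3721]
eef_rot: [0.986, 0.164, -0.0, -0.0]
ft_force: [0.5, -0.9, -0.4]
width: 0.087
grip_force: 0.0
time: 3.1
ee_pos: [0.5109, -0.1117, 0.3722]
eef_rot: [0.986, 0.164, -0.0, -0.0]
ft_force: [-0.0, 0.9, -0.4]
width: 0.0868
grip_force: 0.0
```

```bash
python3 -m crank '[[[0.37,-0.97,0],0],[[0.37,-0.97,0],0],[[0.37,-0.97,0],0],[[0.37,-0.97,0],0],[[0.37,-0.97,0],0],[[0.37,-0.97,0],0],[[0.37,-0.97,0],0],[[0.37,-0.97,0],0],[[0.37,-0.97,0],0],[[0.3,-0.7,0],-1],[[0,0,0],-1],[[0,0,0],-1]]'; python3 -m crank '[[[0,0,0],-1],[[0,0,0],-1],[[0,0,0],-1],[[0,0,0],-1],[[0,0,0],-1],[[0,0,0],-1],[[0,0,0],-1],[[0,0,0],-1],[[0,0,0],-1],[[0,0,0],-1],[[0,0,0],-1],[[0,0,0],-1]]';python3 -m crank '[[[0,0,0],-1],[[0,0,0],-1],[[0,0,0],-1],[[0,0,0],-1],[[0,0,0],-1],[[0,0,0],-0.4],[[0,0,0],0],[[0,0,0],0]]'
python3 - <<'E'
from h import *
s=sensors.read_state(); q=s["eef_rot"]; y=2*np.arctan2(q[1],q[0]); print(s["joint_positions"],np.degrees(y))
p=np.array([.522,.204])-s["ee_pos"][:2]; print(p,"tool x,y units",(p@[np.cos(y),np.sin(y)])/.03,(p@[np.sin(y),-np.cos(y)])/.03)
im=vision.camera("side"); cv2.imwrite("pics/s1.png",im[:,:,::-1])
E
```

```text
time: 4.6
ee_pos: [0.5223, 0.1904, 0.3721]
eef_rot: [0.93, 0.368, -0.0, -0.0]
ft_force: [-0.5, -0.0, 0.9]
width: 0.087
grip_force: 0.0
time: 6.1
ee_pos: [0.5224, 0.1901, 0.3722]
eef_rot: [0.349, 0.937, -0.0, -0.0]
ft_force: [-0.5, 0.2, -0.0]
width: 0.0867
grip_force: 0.0
time: 7.1
ee_pos: [0.5224, 0.1901, 0.3724]
eef_rot: [-0.018, 1.0, -0.0, -0.0]
ft_force: [-0.5, 0.8, 0.5]
width: 0.0865
grip_force: 0.0
[ 0.39897125  0.2842377  -1.04342439  1.3381528   0.24565542  1.65517457
  1.00059364] 182.01756968886804
[-0.00042412  0.01388874] tool x,y units -0.002170352774078638 0.46316877903257353
```

View pics/s1.png

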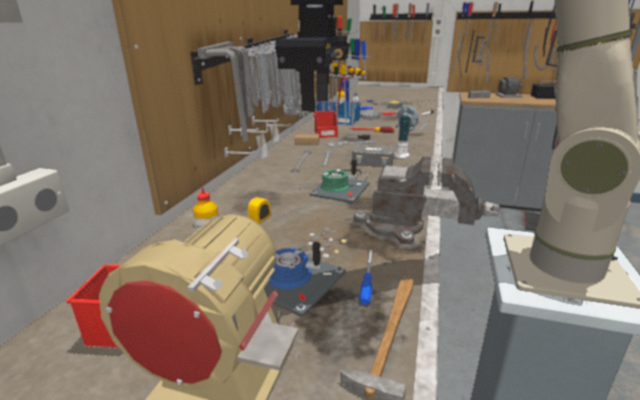

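The side view shows the gripper high above the blue fixture, with its path down clear of the grinder and vise. Next I centre it and lower.

```bash
python3 -m crank '[[[0,0.46,0.9],0],[[0,0,1],0],[[0,0,1],0],[[0,0,1],0],[[0,0,1],0],[[0,0,1],0],[[0,0,1],0],[[0,0,1],0],[[0,0,0.9],0],[[0,0,0.9],0],[[0,0,0.5],0],[[0,0,0],0]]'
python3 - <<'E'
from h import *
im=vision.camera("side")[200:300,240:370]; cv2.imwrite("pics/s2.png",cv2.resize(im[:,:,::-1],None,fx=5,fy=5))
E
```

```text
time: 8.65
ee_pos: [0.5216, 0.2038, 0.066]
eef_rot: [-0.018, 1.0, -0.0, -0.001]
ft_force: [0.0, -0.0, 0.4]
width: 0.0875
grip_force: 0.0
```

View pics/s2.png

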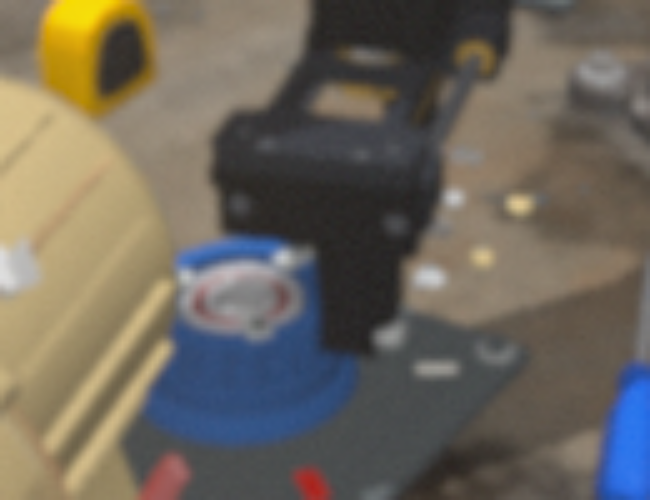

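The near finger hides the knob at crop (370,300), and the wrist force is about zero, so I close.

```bash
python3 -m crank '[[[0,0,0],0],[[0,0,0],0],[[0,0,0],0],[[0,0,0],0],[[0,0,0],0],[[0,0,0],0],[[0,0,0],0],[[0,0,0],0]]' 0 20
```

```text
time: 9.7
ee_pos: [0.5218, 0.2034, 0.0664]
eef_rot: [-0.018, 1.0, -0.001, -0.0]
ft_force: [-1.3, -3.3, 2.0]
width: 0.0173
grip_force: 20.0
```

```bash
python3 -m crank '[[[-0.005,0.144,0],0.5],[[-0.005,0.144,0],0.5],[[-0.005,0.144,0],0.5],[[-0.005,0.144,0],0.5],[[-0.005,0.144,0],0.5],[[-0.005,0.144,0],0.5],[[-0.005,0.144,0],0.5],[[-0.005,0.144,0],0.5],[[-0.005,0.144,0],0.5],[[-0.005,0.144,0],0.5],[[-0.005,0.144,0],0.5],[[0,0,0],0]]'
python3 - <<'E'
from h import *
s=sensors.read_state(); q=s["eef_rot"]; y=np.degrees(2*np.arctan2(q[1],q[0])); v=s["ee_pos"][:2]-np.array([.583,.205])
print(y%360,np.hypot(*v),np.degrees(np.arctan2(v[1],v[0])),s["torque"],s["width"])
E
```

```text
time: 11.2
ee_pos: [0.5386, 0.2468, 0.0665]
eef_rot: [0.358, 0.934, -0.0, 0.001]
ft_force: [4.2, -3.5, -1.0]
width: 0.0174
grip_force: 20.1
138.0731702700893 0.06097317602630276 136.77190879778675 [-0.71259637 -0.93687471 -0.03179807] 0.01742460557813705
```

```bash
python3 -m crank '[[[-0.005,0.144,0],0.5],[[-0.005,0.144,0],0.5],[[0,0,0],0],[[0,0,0],0]]';  python3 -m crank '[[[0,0,0],0],[[0,0,0],0],[[0,0,0],0],[[0,0,0],0],[[0,0,0],0],[[0,0,-0.6],0],[[0,0,-1],0],[[0,0,-1],0],[[0,0,-1],0],[[0,0,-1],0],[[0,0,-1],0],[[0,0,0],0]]' 1
python3 - <<'E'
from h import *
s=sensors.read_state(); print(s["ee_pos"],s["width"])
for i,n in enumerate(("top","side")):
    cv2.imwrite(f"pics/{n}3.png",vision.camera(n)[:,:,::-1])
a=cv2.imread("pics/top3.png")[170:255,175:265]; b=cv2.imread("pics/side3.png")[225:310,275:365]
cv2.imwrite("pics/m3.png",cv2.resize(np.hstack([a,b]),None,fx=4.4,fy=4.4,interpolation=cv2.INTER_CUBIC))
E
```

```text
time: 11.7
ee_pos: [0.5448, 0.2525, 0.0665]
eef_rot: [0.421, 0.907, -0.0, 0.001]
ft_force: [3.2, -3.7, -1.5]
width: 0.0172
grip_force: 20.0
time: 13.2
ee_pos: [0.5448, 0.2546, 0.2383]
eef_rot: [0.422, 0.907, 0.002, 0.002]
ft_force: [0.2, 0.2, -1.1]
width: 0.0871
grip_force: 0.0
[0.5447835  0.25458845 0.2382646 ] 0.08705000712243101
```

View pics/m3.png

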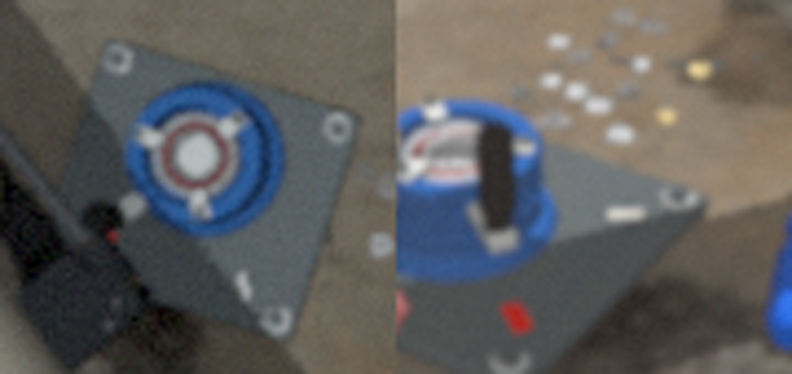

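Both views show the knob released with its lever near the red mark. The gripper hides part of the top view, so I back it off to measure the angle.

```bash
python3 -m crank '[[[0,0,-1],0],[[0,0,-1],0],[[-0.7,-0.6,-1],0],[[-0.8,-0.65,-1],0],[[-0.8,-0.65,0],0],[[-0.8,-0.65,0],0],[[-0.8,-0.65,0],0],[[-0.8,-0.65,0],0],[[-0.8,-0.65,0],0],[[-0.8,-0.65,0],0],[[0,0,0],0]]'
python3 - <<'E'
from h import *
for n in ("top","side"): cv2.imwrite(f"pics/{n}4.png",vision.camera(n)[:,:,::-1])
a=cv2.imread("pics/top4.png")[170:255,175:265]; b=cv2.imread("pics/side4.png")[225:310,275:365]
cv2.imwrite("pics/m4.png",cv2.resize(np.hstack([a,b]),None,fx=4.4,fy=4.4,interpolation=cv2.INTER_CUBIC))
E
```

```text
time: 14.68
ee_pos: [0.5473, 0.0065, 0.3536]
eef_rot: [0.424, 0.906, -0.001, -0.001]
ft_force: [0.0, -0.3, -0.2]
width: 0.0872
grip_force: 0.0
```

View pics/m4.png

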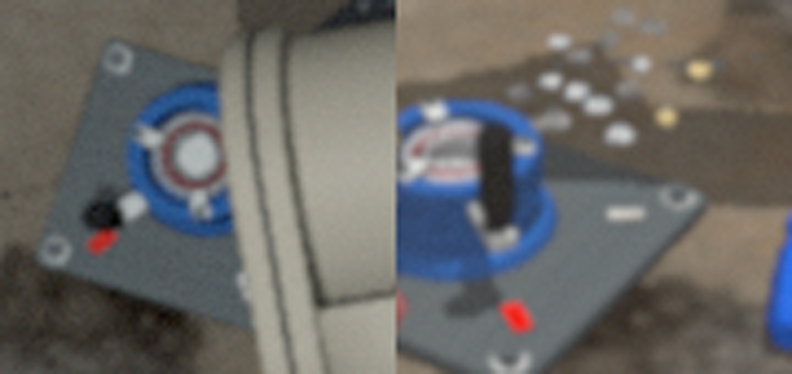

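The views now show the knob at top pixel (197.6,218.3), lined up with the red mark just beyond it. I refine the angle numerically.

Run:
```python
from h import *
def feats(ft,fs,excl=None):
    im=cv2.imread(ft).astype(float); g=cv2.cvtColor(cv2.imread(ft),cv2.COLOR_BGR2HSV).astype(int); S,V=g[...,1],g[...,2]
    m=np.zeros(V.shape,np.uint8); m[185:232,195:240]=((V>140)&(S<70))[185:232,195:240]
    n,l,s,c=cv2.connectedComponentsWithStats(m); w=[]
    for i in range(1,n):
        if s[i,4]>4:
            ys,xs=np.nonzero(l==i); wt=V[ys,xs]-110.; w.append((int(s[i,4]),round((xs*wt).sum()/wt.sum(),2),round((ys*wt).sum()/wt.sum(),2)))
    print(ft,w)
    g=cv2.cvtColor(cv2.imread(fs),cv2.COLOR_BGR2GRAY); sub=g[240:280,300:330]; d=(sub<48); 
    n,l,s,c=cv2.connectedComponentsWithStats(d.astype(np.uint8)); i=1+s[1:,4].argmax(); print("side dark",s[i]+[300,240,0,0,0],c[i]+[300,240])
    g=cv2.cvtColor(cv2.imread(ft),cv2.COLOR_BGR2GRAY); d=(g[205:240,190:230]<50); n,l,s,c=cv2.connectedComponentsWithStats(d.astype(np.uint8)); print("top dark",[(int(s[i,4]),(c[i]+[190,205]).round(2)) for i in range(1,n) if s[i,4]>5])
feats("pics/top0.png","pics/side0.png"); feats("pics/top3.png","pics/side3.png"); feats("pics/top4.png","pics/side4.png")
```

```text
pics/top0.png [(22, np.float64(218.65), np.float64(194.23)), (70, np.float64(219.28), np.float64(204.85)), (22, np.float64(209.46), np.float64(210.7)), (21, np.float64(227.39), np.float64(209.89)), (22, np.float64(219.87), np.float64(222.25))]
side dark [314 245   5  19  83] [315.96385542 254.07228916]
top dark [(36, array([217.06, 227.75])), (36, array([202.81, 237.67]))]
pics/top3.png [(17, np.float64(226.39), np.float64(198.51)), (17, np.float64(208.85), np.float64(200.83)), (68, np.float64(219.28), np.float64(204.84)), (22, np.float64(219.9), np.float64(215.32))]
side dark [300 264   1  11  11] [300. 269.]
top dark [(322, array([198.28, 229.95]))]
pics/top4.png [(215, np.float64(230.14), np.float64(212.97)), (181, np.float64(236.73), np.float64(208.58)), (14, np.float64(208.95), np.float64(200.91)), (65, np.float64(219.34), np.float64(204.85)), (18, np.float64(219.78), np.float64(215.26)), (23, np.float64(204.92), np.float64(216.19))]
side dark [300 260   2  15  16] [300.0625 267.    ]
top dark [(44, array([197.8 , 218.64])), (8, array([190.88, 234.25])), (42, array([202.48, 237.55]))]
```

Run:
```python
from h import *
P=[(218.65,194.23,.057),(209.46,210.7,.057),(227.39,209.89,.057),(219.87,222.25,.055),(217.2,227.5,.08)]
Q=[(226.39,198.51,.057),(208.9,200.87,.057),(219.84,215.3,.057),(204.92,216.19,.055),(197.8,218.5,.08)]
p=np.array([ray("top",*a)[:2] for a in P]); q=np.array([ray("top",*a)[:2] for a in Q])
for sel in([0,1,2],[0,1,2,3],[0,1,2,3,4],[3,4]):
    a=p[sel]-p[sel].mean(0); b=q[sel]-q[sel].mean(0)
    z=np.sum((b[:,0]+1j*b[:,1])*np.conj(a[:,0]+1j*a[:,1])); t=np.angle(z); R=np.array([[np.cos(t),-np.sin(t)],[np.sin(t),np.cos(t)]])
    ax=np.linalg.solve(np.eye(2)-R,q[sel].mean(0)-R@p[sel].mean(0)); print(np.degrees(t),ax)
    for nm,w in(("p",p),("q",q)): print(nm,[(round(float(np.hypot(*(x-ax))),4),round(float(np.degrees(np.arctan2(*(x-ax)[::-1]))%360),1)) for x in w[3:]])
    for m in((197.64,224.27),(230,234.5)):
        v=ray("top",*m,.01)[:2]-ax; print("mark",np.hypot(*v),np.degrees(np.arctan2(v[1],v[0]))%360)
```

```text
-53.02825883207519 [0.58313017 0.20433424]
p [(0.0468, 185.5), (0.0609, 182.5)]
q [(0.0475, 130.7), (0.0619, 127.8)]
mark 0.08406074399742604 128.48408315001984
mark 0.08295236593769822 197.10802959152696
-53.763679634425216 [0.58341482 0.20442041]
p [(0.0471, 185.5), (0.0612, 182.6)]
q [(0.0476, 131.0), (0.062, 128.0)]
mark 0.08417088472739521 128.67225808062992
mark 0.08324976824624691 197.10707815479876
-54.08803718259061 [0.58353751 0.20456235]
p [(0.0472, 185.7), (0.0613, 182.7)]
q [(0.0476, 131.2), (0.062, 128.2)]
mark 0.08413692654546669 128.79788669225857
mark 0.08340883926171247 197.17548031344606
-54.516958094509256 [0.58374617 0.20507371]
p [(0.0475, 186.3), (0.0615, 183.2)]
q [(0.0473, 131.8), (0.0617, 128.6)]
mark 0.0838705293390043 129.12786365964962
mark 0.08376028461042606 197.46752272594665
```

The lever is at about 128.4° and the red mark at about 128.7°, so they agree within measurement error. The knob is released and the arm is clear, so I hand in.

```bash
python3 -c "
from bench import r
print(r.close_job())"
```

```text
the job is handed in; nothing more can be done
None
```

I turned the blue collar clockwise until its lever pointed at the red locked mark, within about 1° by the camera measurement (finer than that, I can't say which side of the mark it is on). I then released the knob, backed the arm clear without going near the green fixture, and handed the job in at about 15 s.

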